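# Lock off the bench supply: blade into the slot, shackle down until it clicks

### The job

Lock off the bench supply for the night. Take the longest plate (the lock-off blade, with two holes side by side near one end) out of the rack, lay it flat on the worktop and let go, then take it again across its width, slide it with the holes leading fully home into the slot of the lock-off block and let go. Only then press the raised shackle down through it until it clicks and stays down by itself; leave the other plates and loose things where they are.

Things in the scene. Friction and masses are not known exactly. Their poses are not given: they have to be found in the camera images.
- blade_center (a point): Centre of the lock-off blade: bare aluminium plate 150 x 50 x 10 mm, 0.15 kg, the longest of the three in the rack. x runs along its length towards the end with the holes, y through the thickness, z along the width (up while it stands in the rack). Two 13 mm through holes side by side, 24 mm apart across the width, 27 mm from the +x end. Both faces are alike.
- blade: The same blade: origin in the middle of the long edge it stands on at the start (25 mm from the centre along -z), axes as blade_center. In the rack its lower edge is 6 mm and its top edge 56 mm above the worktop; the upper 28 mm are clear of the rack's prongs.
- plate_rack: Dark steel rack fixed to the worktop, base 124 (x) x 126 (y) x 6 mm, origin under its centre. Three slots along its x axis at y = -45, 0, +45 mm, between pairs of prongs that end 28 mm above the worktop and leave 1.3 mm play each side of a plate. The plates stand centred in the slots in any order, +x along the rack's +x.
- short_plate_center (a point): Centre of another plate of the rack, 112 x 50 x 10 mm with one hole in the middle; axes as blade_center. Leave it.
- low_plate_center (a point): Centre of another plate of the rack, 126 x 42 x 10 mm (so 8 mm lower) with one hole near each end; axes as blade_center. Leave it.
- lock_block: Grey steel lock-off block fixed to the worktop, 70 (x) x 76 (y) x 49 mm high, screwed feet out to y = +-53 mm, cable stub behind to x = +51 mm; origin under its centre. A slot runs from its -x face (x = -35 mm) along +x, 55 mm deep to a rigid stop: 52 mm wide, 20 to 33 mm above the worktop, mouth slightly flared, a sloping sill below it out to x = -44 mm.
- slot_home (a point): Where the blade's centre is when it is home (holes end against the stop, 95 mm of it left outside, sagging by up to 0.055 rad): 55 mm before the block's origin, 25 mm above the worktop. Axes as lock_block: x is the direction of insertion, z up. At home the blade's x lies along this x and its thickness is upright.
- shackle_top (a point): Top middle of the steel shackle's crown: an inverted U of 9 mm round bar, 33 mm wide over all along the block's y axis, standing in the block's roof 7 mm in front of its origin. 98.5 mm above the worktop when raised; it moves straight down. Axes as lock_block.
- shackle (a joint): How far the shackle is pressed down, m: 0 raised (start), hard stop 0.025. A spring pushes it up (4 to 8 N); from 0.011 it also rides over a hidden spring pawl (up to about 12 N in all), which snaps in at about 0.022 and holds it there for good. Its two legs must pass through the blade's holes, else they stop on the plate; pressed without the blade it bars the slot.
- ball_bearing: Bystander: steel ball bearing lying flat, 47 mm across, 14 mm high, on the open worktop between rack, vice and lock block; origin under its centre.
- clamp_block: Bystander: milled steel block with a slot, 40 x 60 x 28 mm high; origin under its centre.
- magnet_dish: Bystander: round steel parts dish, 106 mm across, 24 mm high; origin under its centre.
- tape_1: Bystander: roll of black tape lying flat, 62 mm across, 19 mm high, origin under its centre. In front of it the bench vice, fixed and 140 mm high, covers the worktop from its front edge to x = 0.51 m, y = -0.19 to -0.04 m.
Mind the look-alikes: they are no part of the job. Leave any red look-alike of the blade alone. What is shaped like the lock_block but yellow is not meant.

How it is judged:
By the outcome, as a careful person would: the job done as asked, in the order asked, and still so for the second after the job is handed in, with the robot touching nothing.
It also fails if it takes over 64 s, if anything falls off the work surface, if the arm or the gripper's body presses on something with over 40 N, if the wrist force passes 120 N, or if a joint passes its speed limit or range.

### The arm

A 6-joint arm with a two-finger parallel gripper is mounted at the origin on a cart in front of the work surface, level with it; the furniture and walls round the work are solid. World frame = base frame: x ahead of the robot, y to its left, z up, the work surface at z = 0. Lengths are in m, angles in rad, forces in N, time in s.
With the tool pointing down it reaches from about 0.35 to 0.775 m from the base axis. Payload 5.5 kg.
Tool frame: the origin (TCP) lies at the very end of the fingers, on their centre line; the grasp point (between the pads) lies 19 mm behind it; z points along the fingers, y is the line along which they close (so a half turn about z gives the same grasp; the last joint's range is limited). The gripper opens to 85 mm and grips with 20 to 120 N. Pads are 22 mm wide; open, the fingers measure 114 mm over their backs; the gripper's body (76 mm by 85 mm) begins 54 mm behind the grasp point. The pads swing forward as they close: fully open they stand 13 mm farther back than shut.
Start: joints at [1.098, 0.313, 0.046, 1.304, 0, 1.431], TCP at [0.188, 0.543, 0.231] pointing down, gripper open.
Joint ranges: [-2.76, 2.76], [-0.86, 1.69], [-1.03, 1.26], [-2.2, 2.34], [-1.47, 1.5], [-3.14, 3.14]. Speed limits (rad/s): [2.57, 2.57, 3.14, 3.14, 3.14, 3.14].

### API

Orientations are given as a unit quaternion [w, x, y, z].
In Python, from workcell import env, cams, ticket, spotter gives the robot as it stands.
- The arm moves only by the tool jog_arm, never from a script. Its argument "increments" is a list that holds one entry, the list of rows, each a list of 7 numbers: the shift along the tool's x, y, z in units of 0.25 m (1.0 is 0.25 m), then the turn, a rotation vector about the tool's x, y, z in units of 180 degrees (1.0 is 180 degrees), then the closure in counts, from 0 (fully open) to 255 (shut). A call has 1 to 20 rows; each row shifts and turns the commanded pose from where the row before left it, along the tool's axes as they then stand; what a row does not reach is not made up. A row lasts 1/10 s, in which the tool goes at most 50 mm and 8.59 degrees, less where a joint would pass 70% of its speed; a pose out of reach is approached as far as the arm can. A call with a number of a shift or a turn outside -1 to 1 is refused whole. A call with a gripper value outside its range is refused whole. The fingers move at their own pace and stop on an object; "force" is the grip in N (left out, the last holds). Time passes only in rows, so rows that do not move let the fingers close. It gives the time, the measured TCP pose, the force, the opening and the grip force at its end, in the units of the state.
- env.get_state(): the state, without advancing time (a new reading comes with each control period).
- cams.read_camera(name): name is "scene" or "top" or "wrist"; returns a dict with "pixels" (420x560x3 uint8, red, green, blue), "fx", "fy", "cx", "cy" (pixels), "k1" (the pictures are not rectified: a ray, as slopes to the right and down, at radius r is drawn at 1 + k1 r^2 times it, then the intrinsics apply), "xyz" and "attitude" of the camera in the world; the wrist camera has in their place "mount" (4x4, takes a point from camera to tool coordinates, whose origin is the TCP and whose axes are the flange's). Camera axes: x right, y down, z forward; pixel columns grow to the right and rows downward; lengths in m; the calibration is good to about 2 mm. A picture is of the moment at which its call begins: read the wrist's pose just before it. There is no depth.
- ticket.hand_in(): hands the job in; it is judged then, once.
Trained networks look in the newest picture that a camera, given by its name, has taken for a name from the list of things; names that differ only in an ending like _2 or _b are one class to them, and where a whole thing is asked for, a point or a joint stands for the part that bears it (a point fixed in the world has none). Each returns a list of dicts, best first, with "conf" (0 to 1); they miss things now and then, are a little off and sometimes report something else, mostly with a low value. They report only what shows in the picture. A call takes as long as a camera call. They do not tell look-alikes from the thing itself.
- spotter.find_in(target, camera): "uv" ([column, row] in pixels, amid what is visible of it).
- spotter.cut_out(target, camera): "region" (420x560 bool, what is visible of it) and "uv" ([column, row] in pixels, amid what is visible of it).
- spotter.landmark_of(target, camera): "uv" ([column, row] in pixels: a listed point, or the origin of a listed thing).
The state is a dict: "clock": time; "joint_pos": joint angles; "qvel": joint speeds; "tau": joint torques, N m; "tcp_pos": TCP position; "orientation": TCP orientation; "wrist_force": force on the tool from outside, world axes, zero at the start; "ft_torque": the same for the moment, N m; "finger_gap": finger opening in m; "grip_force": force on a finger pad.
Only numpy, scipy, OpenCV 4.12 (cv2) and the standard library are available. Lean on these libraries where they do the work, as an engineer would, in place of code of your own. Each camera call takes 0.05 s, during which the arm holds its last target. There are 200 camera calls.

## Working session

There is one attempt and no reset: what is moved stays moved. The work goes in short steps, Python scripts to look and compute and a tool call to move; the robot and the scene stay as the last step left them, time stands still between calls to the robot, and variables do not carry over. Pictures are saved under pics/ and viewed, at most 10 in all, crops included, and the job is handed in when it is done.

Besides the shell and the picture viewer there is one more tool, called by a JSON object that holds its "fn" and its "kwargs". jog_arm: Moves the arm, as the interface text tells. Shifts and turns lie within -1 to 1; 1 stands for 0.25 m of shift or 180 degrees of turn. Its arguments: {"type":"object","properties":{"increments":{"type":"array"},"force":{"type":"number"}},"required":["increments"]}

```bash
mkdir -p pics; cat > h.py <<'E'
import numpy as np, cv2
from scipy.spatial.transform import Rotation as R
from workcell import env, cams, ticket, spotter
def q2R(q): return R.from_quat([q[1],q[2],q[3],q[0]]).as_matrix()
def cam(name):
    s=env.get_state(); c=cams.read_camera(name)
    if 'mount' in c:
        T=np.array(c['mount']); Rt=q2R(s['orientation'])
        c['R']=Rt@T[:3,:3]; c['p']=Rt@T[:3,3]+np.array(s['tcp_pos'])
    else:
        a=np.array(c['attitude']); c['R']=q2R(a) if a.size==4 else a.reshape(3,3); c['p']=np.array(c['xyz'])
    return c
def K(c): return np.array([[c['fx'],0,c['cx']],[0,c['fy'],c['cy']],[0,0,1.]]),np.array([c['k1'],0,0,0.])
def ray(c,uv):
    k,d=K(c); n=cv2.undistortPoints(np.array([[uv]],float),k,d)[0,0]
    return c['R']@np.array([n[0],n[1],1.])
def atz(c,uv,z):
    r=ray(c,uv); return c['p']+r*(z-c['p'][2])/r[2]
def proj(c,P):
    k,d=K(c); P=(np.atleast_2d(P)-c['p'])@c['R']
    return cv2.projectPoints(P,np.zeros(3),np.zeros(3),k,d)[0][:,0]
def save(c,n,img=None): cv2.imwrite('pics/'+n,cv2.cvtColor(c['pixels'] if img is None else img,cv2.COLOR_RGB2BGR))
E
cat > a.py <<'E'
from h import *
np.set_printoptions(precision=4,suppress=True)
Z=dict(blade_center=.031,short_plate_center=.031,low_plate_center=.027,plate_rack=0,lock_block=0,slot_home=.025,shackle_top=.0985,ball_bearing=0,clamp_block=0,magnet_dish=0,tape_1=0)
for n in ['top','scene']:
    c=cam(n); save(c,n+'1.png'); print(n,c['p'],c['R'].tolist(),c['fx'],c['k1'])
    for t,z in Z.items():
        for d in spotter.landmark_of(t,n)[:3]: print(t,np.round(d['uv'],1),round(d['conf'],2),atz(c,d['uv'],z)[:2])
print(env.get_state())
E
python3 a.py
```

```text
top [0.5015 0.1863 1.1083] [[-0.008665077613728218, -0.996124687725365, 0.08752441335988909], [-0.9999435897782948, 0.009169342119237405, 0.005361009830069832], [-0.00614277553275331, -0.08747302252206131, -0.996147949172014]] 380.7292211388542 0.025841249116751182
blade_center [145.9 257.5] 0.72 [0.4716 0.5637]
blade_center [235.2 251.1] 0.53 [0.487  0.3132]
blade_center [225.6 190.4] 0.23 [0.6597 0.3408]
short_plate_center [206.7 267.2] 0.72 [0.4429 0.393 ]
low_plate_center [221.4 257.6] 0.57 [0.4691 0.3526]
plate_rack [222.2 256.6] 0.71 [0.4711 0.3544]
lock_block [345.1 155.7] 0.84 [ 0.7642 -0.0077]
lock_block [338.8 206.2] 0.61 [0.6145 0.0141]
slot_home [328.6 157.7] 0.8 [0.753  0.0443]
slot_home [326.3 217.2] 0.66 [0.5808 0.0543]
shackle_top [341.2 201.4] 0.46 [0.6173 0.0228]
shackle_top [345.8 148.1] 0.45 [0.7617 0.0072]
ball_bearing [316.6 273.5] 0.76 [0.4205 0.0824]
clamp_block [261.5 191.5] 0.61 [0.66   0.2398]
clamp_block [339.4 205.1] 0.38 [0.6177 0.0123]
magnet_dish [225.4 191. ] 0.68 [0.6625 0.3459]
tape_1 [403.4 224. ] 0.53 [ 0.5609 -0.1715]
scene [ 0.1589 -0.4731  0.88
[... 1060 characters left out ...]
 [226.1 217.5] 0.31 [0.4824 0.3244]
clamp_block [297.7 214.7] 0.57 [0.6529 0.2299]
magnet_dish [279.2 187.9] 0.6 [0.6672 0.3482]
tape_1 [365.8 342.4] 0.57 [ 0.5653 -0.1709]
tape_1 [215.5 207.5] 0.52 [0.475  0.3744]
{'clock': 1.2, 'joint_pos': array([1.0984, 0.3132, 0.0461, 1.3036, 0.    , 1.4312]), 'qvel': array([-0.0016, -0.0012, -0.0005,  0.0012,  0.0004,  0.0042]), 'tau': array([ -0.0015, -48.0474,  29.8816,   0.0004,  -0.0002,   0.    ]), 'tcp_pos': array([0.1879, 0.5435, 0.2313]), 'orientation': array([0.    , 0.1656, 0.9862, 0.0001]), 'wrist_force': array([ 0.1219, -0.5968,  0.0665]), 'ft_torque': array([ 0.0048, -0.0469, -0.0066]), 'grip_force': 0.0, 'finger_gap': 0.08532711713501598}
```

View both.

```bash
python3 - <<'E'
import cv2
a=cv2.imread('pics/top1.png'); cv2.imwrite('pics/top1c.png',cv2.resize(a[120:320,110:420],None,fx=2.55,fy=2.55,interpolation=cv2.INTER_CUBIC))
b=cv2.imread('pics/scene1.png'); cv2.imwrite('pics/scene1c.png',cv2.resize(b[120:390,130:450],None,fx=2.2,fy=2.2,interpolation=cv2.INTER_CUBIC))
E
```

```text
(no output)
```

View pics/top1c.png

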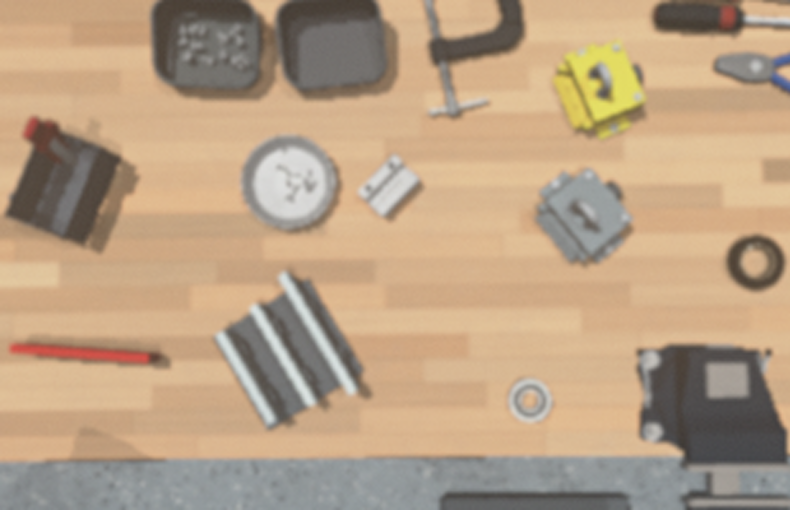

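View pics/scene1c.png

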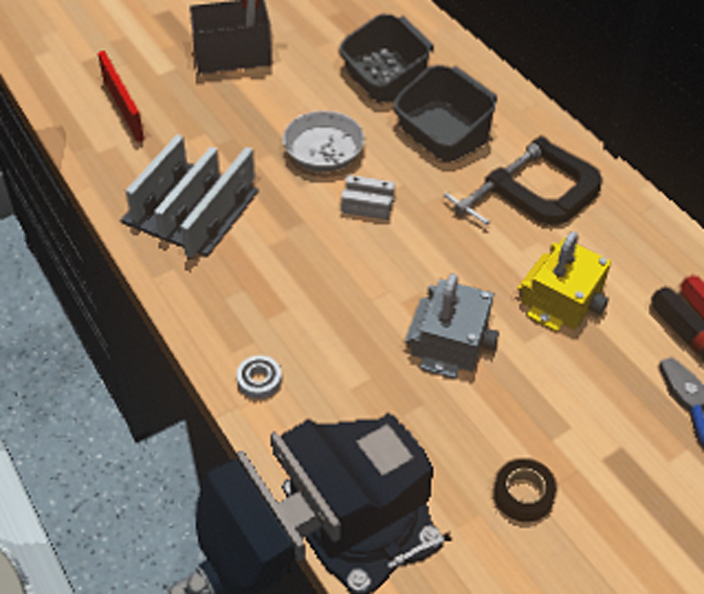

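The top picture shows the grey block near pixel (339,205), the yellow look-alike upper right, a red look-alike at left, and the rack around (222,256). The rack's rightmost plate, (222,227)–(252,274), is the longest.

```bash
cat >> h.py <<'E'
def plan(p,yaw,n,dz=None,state=None,t=None):
    """rows from the present pose to TCP p with tool down, tool y axis at yaw (deg)"""
    s=env.get_state(); R0=q2R(s['orientation']); p0=np.array(s['tcp_pos'])
    y=np.array([np.cos(np.radians(yaw)),np.sin(np.radians(yaw)),0]); z=np.array([0,0,-1.])
    Rt=np.c_[np.cross(y,z),y,z] if t is None else t
    return planR(p0,R0,np.array(p),Rt,n)
def planR(p0,R0,p1,R1,n):
    w=R.from_matrix(R0.T@R1).as_rotvec(); rows=[]
    p,Rc=p0.copy(),R0.copy()
    for i in range(n):
        f=(i+1)/n; q=p0+(p1-p0)*f
        d=np.round(Rc.T@(q-p)/.25,3); v=np.round(w/n/np.pi,4)
        rows.append(list(d)+list(v)); p=p+Rc@d*.25; Rc=Rc@R.from_rotvec(v*np.pi).as_matrix()
    print('per row mm',np.linalg.norm(p1-p0)/n*1e3,'deg',np.degrees(np.linalg.norm(w))/n,'end',p)
    for r in rows: print([float(x) for x in r])
E
python3 - <<'E'
from h import *
b=cv2.imread('pics/scene1.png'); cv2.imwrite('pics/sz.png',cv2.resize(b[170:250,175:260],None,fx=7,fy=7,interpolation=cv2.INTER_CUBIC))
c=cam('top')
for u in [(222.5,227),(252.4,273.7)]: print(atz(c,u,.056))
w=cam('wrist'); print(w['mount'],w['fx'],w['k1'])
A,B=atz(c,(222.5,227),.056),atz(c,(252.4,273.7),.056)
a=np.degrees(np.arctan2(*(A-B)[1::-1])); print(a)
m=(A+B)/2
E
```

```text
[0.55398469 0.34547792 0.056     ]
[0.42548181 0.26308628 0.056     ]
[[ 3.92288207e-04 -9.64217126e-01 -2.65113522e-01  6.71443260e-02]
 [ 9.99999923e-01  3.83245025e-04  8.58377975e-05 -4.36040638e-04]
 [ 1.88371638e-05 -2.65113535e-01  9.64217202e-01 -1.43553553e-01]
 [ 0.00000000e+00  0.00000000e+00  0.00000000e+00  1.00000000e+00]] 369.4139378443756 -0.082000892338945
32.666598575336934
```

View pics/sz.png

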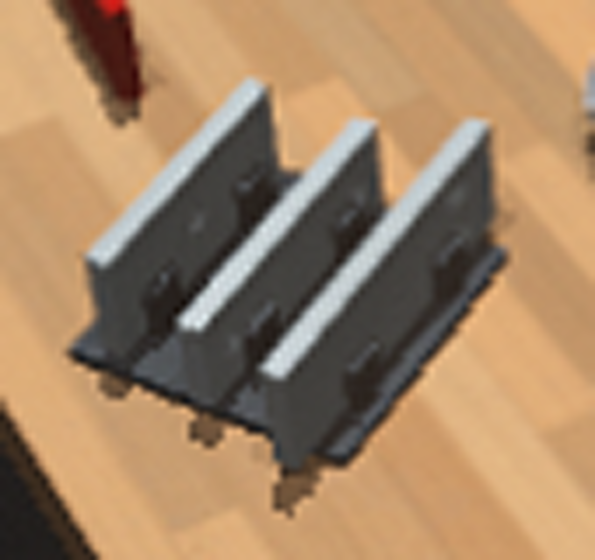

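The zoom shows a hole spot near the far (upper right) end of the right-hand plate at (460,198), so the blade's +x points at about 32.7°. Next I move above it.

```bash
python3 - <<'E'
from h import *
plan([.49,.304,.16],122.7,14)
E
```

```text
per row mm 28.003689880910173 deg 3.697801739781163 end [0.48995159 0.30383497 0.16007942]
[-0.104, -0.036, 0.02, 0.0, 0.0, -0.0205]
[-0.101, -0.044, 0.021, 0.0, 0.0, -0.0205]
[-0.099, -0.049, 0.02, 0.0, 0.0, -0.0205]
[-0.095, -0.056, 0.021, 0.0, 0.0, -0.0205]
[-0.091, -0.061, 0.02, 0.0, 0.0, -0.0205]
[-0.087, -0.068, 0.02, 0.0, 0.0, -0.0205]
[-0.082, -0.073, 0.021, 0.0, 0.0, -0.0205]
[-0.078, -0.078, 0.02, 0.0, 0.0, -0.0205]
[-0.073, -0.083, 0.02, 0.0, 0.0, -0.0205]
[-0.067, -0.087, 0.021, 0.0, 0.0, -0.0205]
[-0.061, -0.092, 0.02, 0.0, 0.0, -0.0205]
[-0.055, -0.095, 0.021, 0.0, 0.0, -0.0205]
[-0.049, -0.099, 0.02, 0.0, 0.0, -0.0205]
[-0.042, -0.102, 0.02, 0.0, 0.0, -0.0205]
```

{"fn": "jog_arm", "kwargs": {"increments": [[[-0.104,-0.036,0.02,0,0,-0.0205,0],[-0.101,-0.044,0.021,0,0,-0.0205,165],[-0.099,-0.049,0.02,0,0,-0.0205,165],[-0.095,-0.056,0.021,0,0,-0.0205,165],[-0.091,-0.061,0.02,0,0,-0.0205,165],[-0.087,-0.068,0.02,0,0,-0.0205,165],[-0.082,-0.073,0.021,0,0,-0.0205,165],[-0.078,-0.078,0.02,0,0,-0.0205,165],[-0.073,-0.083,0.02,0,0,-0.0205,165],[-0.067,-0.087,0.021,0,0,-0.0205,165],[-0.061,-0.092,0.02,0,0,-0.0205,165],[-0.055,-0.095,0.021,0,0,-0.0205,165],[-0.049,-0.099,0.02,0,0,-0.0205,165],[-0.042,-0.102,0.02,0,0,-0.0205,165],[0,0,0,0,0,0,165],[0,0,0,0,0,0,165],[0,0,0,0,0,0,165]]], "force": 60}}

```text
clock: 3.0
tcp_pos: [0.4894, 0.3043, 0.1602]
orientation: [-0.0, -0.281, 0.96, 0.0]
wrist_force: [-0.9, -0.0, 0.2]
finger_gap: 0.0301
grip_force: 0.0
```

```bash
python3 - <<'E'
from h import *
c=cam('wrist'); s=env.get_state(); print(s['tcp_pos'],s['orientation'],s['finger_gap'],s['joint_pos'])
for f in (spotter.cut_out,spotter.landmark_of):
    for d in f('blade_center','wrist')[:3]:
        print(d['conf'],d['uv'],atz(c,d['uv'],.031))
A=np.array([.554,.3455,.056]);B=np.array([.4255,.2631,.056])
img=c['pixels'].copy()
for u in proj(c,np.array([A,B])): cv2.circle(img,tuple(int(x) for x in u),4,(255,0,0),1)
save(c,'w1.png',img)
E
```

```text
[0.48927346 0.30448756 0.16033282] [ 3.68677771e-05 -2.80913623e-01  9.59733044e-01  1.39057678e-04] 0.030182996860411638 [ 4.17263526e-01  3.44762592e-01 -8.52028559e-02  1.14072104e+00
  2.65934263e-04 -1.52228330e-01]
0.88 [296.1, 207.4] [0.4878093  0.31252567 0.031     ]
0.56 [517.1, 318.9] [0.4677569  0.52974695 0.031     ]
0.87 [298.9, 211.6] [0.48943673 0.31613995 0.031     ]
0.74 [538.8, 336.5] [0.47027271 0.56111945 0.031     ]
```

View pics/w1.png

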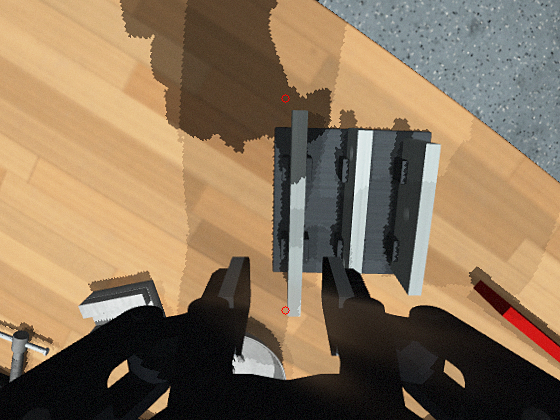

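The wrist view shows the blade's bright top edge running from (300,109) to (294,316). It lies slightly right of my marks at (285,98) and (285,310).

```bash
python3 - <<'E'
from h import *
c=cam('wrist')
for l in spotter.cut_out('blade_center','wrist')[:1]:
    m=l['region']; g=cv2.cvtColor(c['pixels'],cv2.COLOR_RGB2GRAY)
    for r in range(112,316,20):
        x=np.where(m[r])[0]; print(r,x.min(),x.max(),g[r,x.min()-3:x.max()+4].tolist())
A,B=atz(c,(300.5,109),.056),atz(c,(294.5,316),.056)
print(A,B,np.linalg.norm(A-B),np.degrees(np.arctan2(*(B-A)[1::-1])),(A+B)/2)
E
```

```text
Traceback (most recent call last):
ValueError: zero-size array to reduction operation minimum which has no identity
```

```bash
python3 - <<'E'
from h import *
c=cam('wrist')
g=cv2.cvtColor(c['pixels'],cv2.COLOR_RGB2GRAY)
for r in (120,140,200,240,265,295,308): print(r,g[r,282:316].tolist())
A,B=atz(c,(300.5,109),.056),atz(c,(294.5,316),.056)
print(A,B,np.linalg.norm(A-B),np.degrees(np.arctan2(*(B-A)[1::-1])),(A+B)/2)
E
```

```text
120 [66, 66, 66, 71, 69, 64, 75, 68, 70, 53, 79, 90, 93, 93, 94, 91, 87, 89, 92, 89, 88, 92, 90, 84, 90, 84, 53, 50, 53, 52, 50, 50, 47, 51]
140 [37, 31, 32, 37, 30, 32, 39, 23, 34, 48, 91, 91, 91, 93, 93, 88, 87, 91, 91, 86, 90, 84, 89, 89, 95, 29, 21, 24, 32, 18, 15, 26, 10, 61]
200 [38, 34, 29, 27, 29, 39, 30, 30, 193, 199, 191, 193, 188, 189, 183, 190, 188, 191, 187, 188, 192, 195, 173, 86, 61, 66, 70, 82, 84, 72, 77, 83, 85, 85]
240 [79, 63, 33, 26, 22, 16, 26, 168, 175, 172, 167, 170, 167, 166, 168, 168, 171, 173, 168, 169, 195, 89, 53, 60, 59, 58, 46, 66, 65, 68, 61, 63, 61, 65]
265 [34, 34, 27, 37, 25, 39, 150, 192, 190, 186, 187, 190, 185, 188, 190, 190, 188, 187, 189, 204, 119, 76, 79, 80, 75, 78, 79, 79, 77, 74, 84, 79, 78, 82]
295 [140, 143, 138, 143, 125, 113, 174, 186, 181, 180, 178, 176, 176, 178, 176, 179, 174, 179, 182, 159, 157, 159, 166, 165, 161, 159, 154, 162, 160, 159, 154, 157, 158, 156]
308 [158, 156, 161, 156, 131, 177, 182, 183, 181, 184, 181, 178, 181, 179, 176, 207, 206, 213, 188, 160, 162, 165, 167, 168, 160, 159, 164, 159, 160, 161, 164, 159, 162, 156]
[0.42602346 0.2750335  0.056     ] [0.55491612 0.35422397 0.056     ] 0.15127606908395677 31.56618671747248 [0.49046979 0.31462874 0.056     ]
```

```bash
python3 - <<'E'
from h import *
plan([.4905,.3146,.028],121.6,8)
E
```

```text
per row mm 16.591303935070144 deg 0.1308242516744084 end [0.49063284 0.31456546 0.02809005]
[-0.003, 0.004, 0.066, 0.0, 0.0, 0.0007]
[-0.003, 0.004, 0.066, 0.0, 0.0, 0.0007]
[-0.003, 0.004, 0.067, 0.0, 0.0, 0.0007]
[-0.003, 0.004, 0.066, 0.0, 0.0, 0.0007]
[-0.003, 0.004, 0.066, 0.0, 0.0, 0.0007]
[-0.004, 0.004, 0.066, 0.0, 0.0, 0.0007]
[-0.003, 0.004, 0.066, 0.0, 0.0, 0.0007]
[-0.003, 0.004, 0.066, 0.0, 0.0, 0.0007]
```

{"fn": "jog_arm", "kwargs": {"increments": [[[-0.025,0.032,0,0,0,0.006,165],[0,0,0.1,0,0,0,165],[0,0,0.1,0,0,0,165],[0,0,0.1,0,0,0,165],[0,0,0.1,0,0,0,165],[0,0,0.08,0,0,0,165],[0,0,0.05,0,0,0,165],[0,0,0,0,0,0,255],[0,0,0,0,0,0,255],[0,0,0,0,0,0,255],[0,0,0,0,0,0,255]]], "force": 80}}

```text
clock: 4.4
tcp_pos: [0.4916, 0.3143, 0.0286]
orientation: [0.001, -0.272, 0.962, 0.0]
wrist_force: [0.5, 0.7, -1.1]
finger_gap: 0.009
grip_force: 77.9
```

```bash
python3 - <<'E'
from h import *
s=env.get_state(); p0=np.array(s['tcp_pos'])+[0,0,.11]; R0=q2R(s['orientation'])
y=np.array([np.cos(np.radians(40)),np.sin(np.radians(40)),0]); z=np.array([0,0,-1.])
planR(p0,R0,np.array([.529,.188,.14]),np.c_[np.cross(y,z),y,z],12)
E
```

```text
per row mm 10.980102374227021 deg 6.7927352315539435 end [0.52908471 0.1879157  0.14009918]
[0.011, -0.042, -0.0, 0.0, 0.0, 0.0377]
[0.007, -0.044, -0.001, 0.0, 0.0, 0.0377]
[0.001, -0.044, -0.0, 0.0, 0.0, 0.0377]
[-0.004, -0.043, -0.001, 0.0, 0.0, 0.0377]
[-0.01, -0.043, -0.0, 0.0, 0.0, 0.0377]
[-0.014, -0.042, -0.001, 0.0, 0.0, 0.0377]
[-0.019, -0.04, -0.0, 0.0, 0.0, 0.0377]
[-0.023, -0.037, -0.001, 0.0, 0.0, 0.0377]
[-0.028, -0.034, -0.0, 0.0, 0.0, 0.0377]
[-0.032, -0.03, -0.001, 0.0, 0.0, 0.0377]
[-0.035, -0.027, -0.0, 0.0, 0.0, 0.0377]
[-0.038, -0.022, -0.001, 0.0, 0.0, 0.0377]
```

{"fn": "jog_arm", "kwargs": {"increments": [[[0,0,-0.05,0,0,0,255],[0,0,-0.1,0,0,0,255],[0,0,-0.1,0,0,0,255],[0,0,-0.1,0,0,0,255],[0,0,-0.09,0,0,0,255],[0.011,-0.042,0,0,0,0.0377,255],[0.007,-0.044,-0.001,0,0,0.0377,255],[0.001,-0.044,0,0,0,0.0377,255],[-0.004,-0.043,-0.001,0,0,0.0377,255],[-0.01,-0.043,0,0,0,0.0377,255],[-0.014,-0.042,-0.001,0,0,0.0377,255],[-0.019,-0.04,0,0,0,0.0377,255],[-0.023,-0.037,-0.001,0,0,0.0377,255],[-0.028,-0.034,0,0,0,0.0377,255],[-0.032,-0.03,-0.001,0,0,0.0377,255],[-0.035,-0.027,0,0,0,0.0377,255],[-0.038,-0.022,-0.001,0,0,0.0377,255],[0,0,0,0,0,0,255]]]}}

```text
clock: 6.2
tcp_pos: [0.529, 0.1866, 0.1404]
orientation: [0.001, 0.423, 0.906, 0.0]
wrist_force: [-0.6, -0.5, -1.7]
finger_gap: 0.0086
grip_force: 78.1
```

```bash
python3 - <<'E'
from h import *
c=cam('wrist'); s=env.get_state(); print(s['tcp_pos'],s['orientation'],s['finger_gap'],s['joint_pos'])
for t,z in (('lock_block',0),('slot_home',.025),('shackle_top',.0985)):
    for d in spotter.landmark_of(t,'wrist')[:2]: print(t,d['conf'],d['uv'],atz(c,d['uv'],z))
save(c,'w2.png')
Rt=q2R(s['orientation'])
planR(np.array(s['tcp_pos']),Rt,np.array([.529,.188,.0215]),Rt@R.from_euler('x',-35,degrees=True).as_matrix(),8)
E
```

```text
[0.52878291 0.18724284 0.14022069] [5.15598288e-04 4.21412747e-01 9.06868652e-01 5.27677113e-04] 0.009053221811223965 [ 1.97091447e-01  3.27743819e-01 -1.61009902e-01  1.08058710e+00
  2.42183603e-04  1.06709705e+00]
lock_block 0.5 [286.8, 258.0] [0.56165976 0.14881051 0.        ]
slot_home 0.47 [287.5, 281.8] [0.56804197 0.14188915 0.025     ]
per row mm 14.840412259300363 deg 4.374999999999999 end [0.52897677 0.18798431 0.02138721]
[0.0, 0.0, 0.059, -0.0243, -0.0, 0.0]
[0.0, -0.004, 0.06, -0.0243, -0.0, 0.0]
[0.001, -0.009, 0.058, -0.0243, -0.0, 0.0]
[-0.0, -0.013, 0.058, -0.0243, -0.0, 0.0]
[0.0, -0.018, 0.057, -0.0243, -0.0, 0.0]
[0.0, -0.022, 0.055, -0.0243, -0.0, 0.0]
[0.001, -0.026, 0.053, -0.0243, -0.0, 0.0]
[-0.0, -0.03, 0.052, -0.0243, -0.0, 0.0]
```

View pics/w2.png

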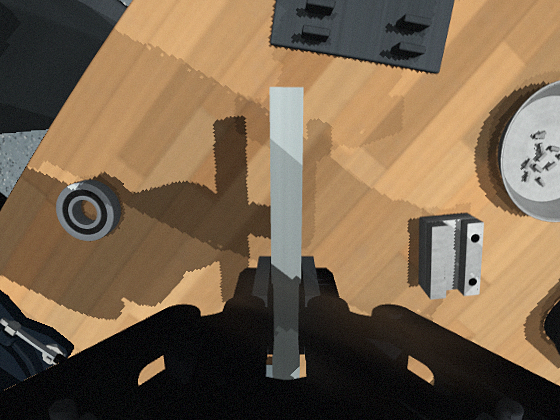

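The wrist view shows the blade in the fingers, vertical at columns 270–302, with open worktop below. The block is hidden under the gripper. I now tilt and lower it.

{"fn": "jog_arm", "kwargs": {"increments": [[[0,0,0.059,-0.0243,0,0,255],[0,-0.004,0.06,-0.0243,0,0,255],[0,-0.009,0.058,-0.0243,0,0,255],[0,-0.013,0.058,-0.0243,0,0,255],[0,-0.018,0.057,-0.0243,0,0,255],[0,-0.022,0.055,-0.0243,0,0,255],[0,-0.026,0.053,-0.0243,0,0,255],[0,-0.03,0.052,-0.0243,0,0,255],[0,0,0,0,0,0,255],[0,0,0,0,0,0,255]]]}}

```text
clock: 7.4
tcp_pos: [0.528, 0.1879, 0.0198]
orientation: [0.126, 0.402, 0.865, 0.272]
wrist_force: [-0.2, 0.9, -1.3]
finger_gap: 0.0085
grip_force: 79.3
```

{"fn": "jog_arm", "kwargs": {"increments": [[[0,0,0,0,0,0,205],[0,0,0,0,0,0,190],[0,0,0,0,0,0,190],[0,0,0,0,0,0,190],[0,0,0,0,0,0,190]]]}}

```text
clock: 7.9
tcp_pos: [0.5289, 0.188, 0.0204]
orientation: [0.127, 0.402, 0.865, 0.273]
wrist_force: [-1.2, -0.5, -0.1]
finger_gap: 0.0216
grip_force: 0.2
```

```bash
python3 - <<'E'
from h import *
s=env.get_state(); print(s['tcp_pos'],s['wrist_force'])
c=cam('scene'); g=c['pixels']; u=proj(c,[.525,.18,.02])[0].astype(int); print(u)
w=g[u[1]-45:u[1]+45,u[0]-60:u[0]+60]; w2=cam('wrist')['pixels'][::1,::1]
a=cv2.resize(w,(560,420)); b=cv2.resize(w2,(240,180)); a=np.hstack([a,np.vstack([b,np.zeros((240,240,3),np.uint8)])])
save(c,'s3.png',a)
E
```

```text
[0.52888015 0.18796808 0.02037958] [-1.16101757 -0.46181031 -0.09808738]
[266 240]
```

View pics/s3.png

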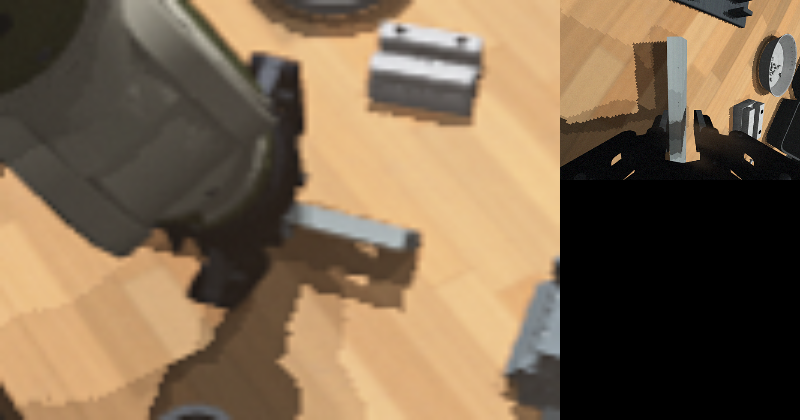

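The scene crop shows the blade resting on its lower long edge, leaning on the lower finger. I withdraw the fingers along the tool so it drops flat.

{"fn": "jog_arm", "kwargs": {"increments": [[[0,0,-0.06,0,0,0,190],[0,0,-0.08,0,0,0,190],[0,0,-0.1,0,0,0,190],[0,0,-0.1,0,0,0,190],[0,0,-0.1,0.04,0,0,190],[0,0,-0.1,0.04,0,0,100],[0,0,-0.1,0.04,0,0,0],[0,0,0,0.04,0,0,0],[0,0,0,0.0344,0,0,0],[0,0,0,0,0,0,0]]]}}

```text
clock: 9.0
tcp_pos: [0.4679, 0.1357, 0.1539]
orientation: [0.002, 0.421, 0.907, 0.004]
wrist_force: [0.8, 0.3, 0.2]
finger_gap: 0.0855
grip_force: 0.0
```

```bash
python3 - <<'E'
from h import *
s=env.get_state(); print(s['tcp_pos'],s['orientation'],s['wrist_force'])
c=cam('wrist'); save(c,'w4.png')
for d in spotter.landmark_of('blade_center','wrist')[:2]: print(d['conf'],d['uv'],atz(c,d['uv'],.01))
d=spotter.cut_out('blade_center','wrist')[:1]
for x in d:
    m=x['region'].astype(np.uint8); print(m.sum())
    pts=np.argwhere(m)[:,::-1]; P=np.array([atz(c,p,.01)[:2] for p in pts[::5]]); r=cv2.minAreaRect((P*1000).astype(np.float32)); print(r)
t=cam('top'); save(t,'t4.png')
for d in spotter.landmark_of('blade_center','top')[:3]: print('top',d['conf'],d['uv'],atz(t,d['uv'],.01))
# look pose past the block
plan([.65,-.03,.2],40,14)
E
```

```text
[0.467921   0.13573898 0.15389387] [0.00153742 0.4211565  0.90697991 0.00350387] [0.76979117 0.30548836 0.19915897]
0.76 [363.5, 196.2] [0.51500008 0.17773331 0.01      ]
11278
((514.3697509765625, 175.24444580078125), (51.319175720214844, 149.77899169921875), 39.85896682739258)
top 0.87 [284.9, 244.9] [0.50319631 0.17283479 0.01      ]
top 0.48 [144.6, 259.3] [0.46594807 0.57465028 0.01      ]
per row mm 17.999303897879948 deg 0.03600266659123212 end [ 0.64995185 -0.030116    0.19995006]
[-0.07, 0.011, -0.013, 0.0002, -0.0, 0.0]
[-0.07, 0.01, -0.013, 0.0002, -0.0, 0.0]
[-0.07, 0.011, -0.014, 0.0002, -0.0, 0.0]
[-0.07, 0.01, -0.013, 0.0002, -0.0, 0.0]
[-0.07, 0.011, -0.013, 0.0002, -0.0, 0.0]
[-0.07, 0.01, -0.013, 0.0002, -0.0, 0.0]
[-0.07, 0.011, -0.013, 0.0002, -0.0, 0.0]
[-0.07, 0.01, -0.014, 0.0002, -0.0, 0.0]
[-0.07, 0.011, -0.013, 0.0002, -0.0, 0.0]
[-0.07, 0.01, -0.013, 0.0002, -0.0, 0.0]
[-0.07, 0.011, -0.013, 0.0002, -0.0, 0.0]
[-0.07, 0.01, -0.014, 0.0002, -0.0, 0.0]
[-0.07, 0.011, -0.013, 0.0002, -0.0, 0.0]
[-0.07, 0.01, -0.013, 0.0002, -0.0, 0.0]
```

View pics/w4.png

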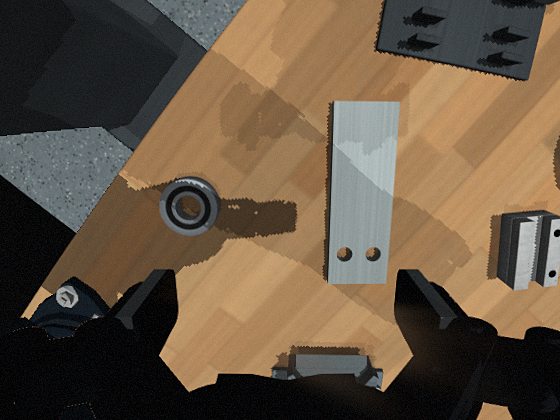

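The blade lies flat with its corners near (332,101), (399,101), (387,283) and (328,283). The holes lead toward the block, which is partly visible at the bottom. Next I look at the block from beyond it.

{"fn": "jog_arm", "kwargs": {"increments": [[[-0.08,0.011,-0.013,0,0,0,0],[-0.1,0.015,-0.02,0,0,0,0],[-0.1,0.015,-0.02,0,0,0,0],[-0.1,0.015,-0.02,0,0,0,0],[-0.1,0.015,-0.02,0,0,0,0],[-0.1,0.015,-0.02,0,0,0,0],[-0.1,0.015,-0.02,0,0,0,0],[-0.1,0.015,-0.02,0,0,0,0],[-0.1,0.015,-0.02,0,0,0,0],[-0.1,0.015,-0.013,0,0,0,0],[0,0,0,0,0,0,0],[0,0,0,0,0,0,0]]]}}

```text
clock: 10.45
tcp_pos: [0.6501, -0.0306, 0.2007]
orientation: [0.001, 0.423, 0.906, 0.004]
wrist_force: [-0.9, -0.2, -0.2]
finger_gap: 0.0857
grip_force: 0.0
```

```bash
python3 - <<'E'
from h import *
s=env.get_state(); print(s['tcp_pos'],s['orientation'])
c=cam('wrist')
for t,z in (('lock_block',0),('slot_home',.025),('shackle_top',.0985)):
    for d in spotter.landmark_of(t,'wrist')[:2]: print(t,round(d['conf'],2),d['uv'],atz(c,d['uv'],z))
save(c,'w5.png',cv2.resize(c['pixels'],(784,588),interpolation=cv2.INTER_CUBIC)); np.savez('c5.npz',**{k:np.array(v) for k,v in c.items()})
E
```

```text
[ 0.65009816 -0.03060983  0.20074937] [0.00148386 0.42287262 0.90617886 0.00405117]
lock_block 0.77 [389.9, 241.8] [ 0.7678457  -0.00715999  0.        ]
lock_block 0.72 [290.5, 125.9] [0.61932953 0.01496177 0.        ]
slot_home 0.87 [423.4, 190.5] [0.74553982 0.04916683 0.025     ]
shackle_top 0.88 [296.9, 117.9] [0.61538739 0.02283647 0.0985    ]
shackle_top 0.56 [428.9, 273.2] [0.76141449 0.00158289 0.0985    ]
```

View pics/w5.png

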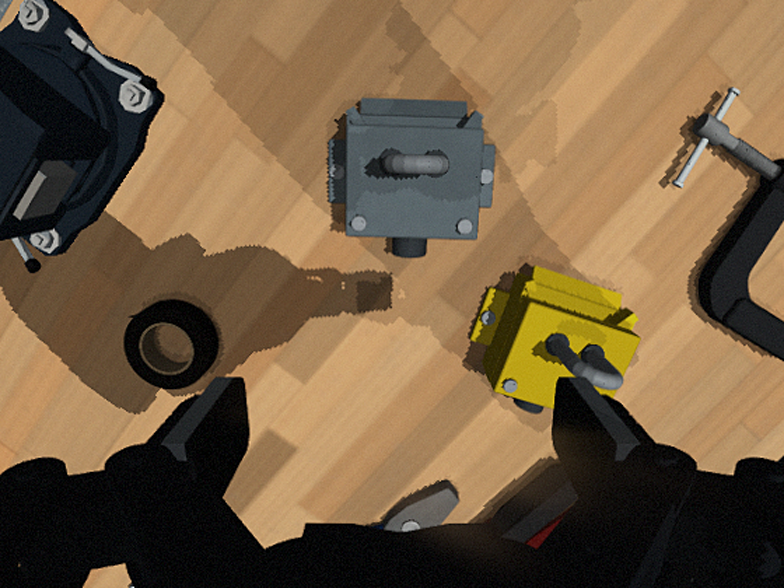

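The block's roof has corners at about (348,122), (482,124), (478,240) and (346,236) in the 1.4x picture. The shackle crown is at about (417,163), with the mouth towards the top.

```bash
python3 - <<'E'
from h import *
z=np.load('c5.npz'); c={k:z[k] for k in z.files}; c={k:(v if v.ndim else v.item()) for k,v in c.items()}
# fit (x,y,yaw) of the block by rendering known edges: use roof corners from picture, then report residuals
big=np.array([(348,122),(482,124),(478,240),(346,236)])/1.4
W=np.array([atz(c,u,.049)[:2] for u in big]); print(W)
for i,j in ((0,1),(1,2),(2,3),(3,0)): 
    v=W[j]-W[i]; print(np.linalg.norm(v),np.degrees(np.arctan2(v[1],v[0])))
print('c',W.mean(0))
crown=atz(c,np.array([417,160])/1.4,.0955); print('crown',crown)
s=c['pixels'][60:185,225:370]; cv2.imwrite('pics/b5.png',cv2.resize(s[:,:,::-1],None,fx=5,fy=4.5,interpolation=cv2.INTER_CUBIC))
E
```

```text
[[ 0.57397548  0.01736981]
 [ 0.63079718  0.06385539]
 [ 0.67212041  0.01459609]
 [ 0.61236875 -0.03241307]]
0.0734139936986751 39.286440946523655
0.06429686923447181 -50.00697958838904
0.07602711425961103 -141.80636886973303
0.06286795010366193 127.63992589494832
c [0.62231545 0.01585206]
crown [0.61448157 0.0250455  0.0955    ]
```

View pics/b5.png

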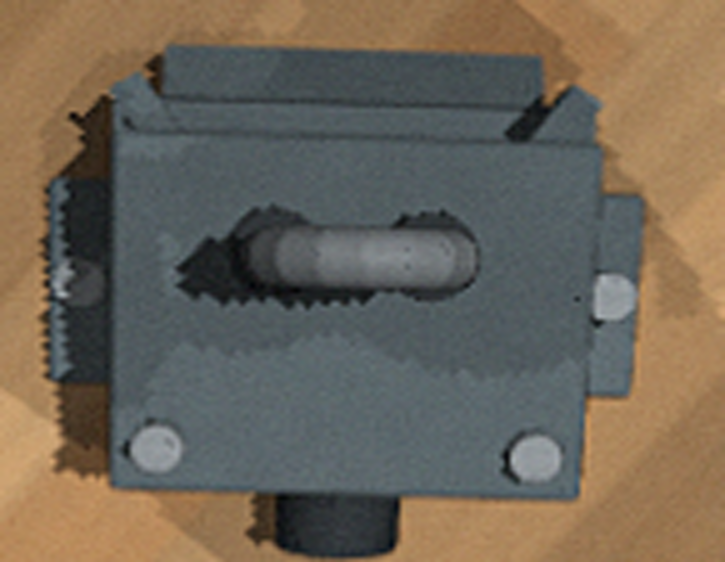

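```bash
python3 - <<'E'
from h import *
from scipy.optimize import least_squares
z=np.load('c5.npz'); c={k:z[k] for k in z.files}; c={k:(v if v.ndim else v.item()) for k,v in c.items()}
f=lambda p:np.array([225+p[0]/5,60+p[1]/4.5])
pix=np.array([f(p) for p in [(112,130),(602,148),(577,497),(112,486)]])
W=np.array([atz(c,u,.049)[:2] for u in pix])
for i,j in ((0,1),(1,2),(2,3),(3,0)):
    v=W[j]-W[i]; print(np.linalg.norm(v),np.degrees(np.arctan2(v[1],v[0])))
# block-frame: x insertion (down in picture), y: right in picture = world 40deg => +y
L=np.array([(-35,-38,49),(-35,38,49),(35,38,49),(35,-38,49)])/1e3
def P(q,L):
    a=q[2]; Rz=np.array([[np.cos(a),-np.sin(a),0],[np.sin(a),np.cos(a),0],[0,0,1]]); return L@Rz.T+[q[0],q[1],0]
L2=np.vstack([L,[(-.007,0,.0985-.0045)]]); pix2=np.vstack([pix,f((362,257))])
r=least_squares(lambda q:(proj(c,P(q,L2))-pix2).ravel(),[.615,.016,-.87])
print(r.x,np.degrees(r.x[2]),r.fun.reshape(-1,2).round(1).tolist())
cr=atz(c,f((362,257)),.094); print('crown',cr)
E
```

```text
0.0753546619083443 37.84551444652328
0.060319567017025726 -51.74796371408091
0.07493516763346315 -141.57383555924125
0.06108338043052796 128.64406751174664
[ 0.62217288  0.01563338 -0.9025104 ] -51.71003707339979 [[-0.4, -6.9], [0.8, -7.6], [0.1, 4.9], [-0.9, 4.7], [0.4, 5.1]]
crown [0.61548292 0.02349736 0.094     ]
```

```bash
python3 - <<'E'
from h import *
from scipy.optimize import least_squares
z=np.load('c5.npz'); c={k:z[k] for k in z.files}; c={k:(v if v.ndim else v.item()) for k,v in c.items()}
f=lambda p:np.array([225+p[0]/5,60+p[1]/4.5])
pix=np.array([f(p) for p in [(112,130),(602,148),(577,497),(112,486),(362,257)]])
def P(q,L):
    a=q[2]; Rz=np.array([[np.cos(a),-np.sin(a),0],[np.sin(a),np.cos(a),0],[0,0,1]]); return L@Rz.T+[q[0],q[1],0]
L=lambda q:np.array([(q[3],-.038,.049),(q[3],.038,.049),(.035,.038,.049),(.035,-.038,.049),(-.007,0,.094)])
r=least_squares(lambda q:(proj(c,P(q,L(q)))-pix).ravel(),[.615,.016,-.87,-.03])
q=r.x; print(q,np.degrees(q[2]),r.fun.reshape(-1,2).round(1).tolist())
for n,p in dict(sill=(-.044,0,.01),face=(-.035,0,.02),stub=(.051,0,.01),footR=(0,.053,.003),footL=(0,-.053,.003)).items():
    u=proj(c,P(q,np.array([p])))[0]; print(n,((u-[225,60])*[5,4.5]).round())
print('home',P(q,np.array([(-.055,0,.025)])),'crown',P(q,np.array([(-.007,0,.0985)])), 'u',np.cos(q[2]),np.sin(q[2]),'cam',c['p'])
E
```

```text
[ 0.61990536  0.01848856 -0.90272961 -0.02597097] -51.72259691624139 [[-0.5, 0.4], [0.4, -0.4], [0.3, 0.5], [-0.9, 0.2], [0.6, -0.5]]
sill [353.  52.]
face [353.  97.]
stub [334. 542.]
footR [635. 294.]
footL [ 49. 278.]
home [[0.58583453 0.0616647  0.025     ]] crown [[0.61556907 0.02398371 0.0985    ]] u 0.6194694751865568 -0.7850207445106734 cam [0.60593397 0.01954191 0.344347  ]
```

```bash
python3 - <<'E'
from h import *
plan([.4984,.1944,.15],39.9,10)
s=env.get_state();print(s['tcp_pos'])
E
```

```text
per row mm 27.487040777507765 deg 0.051551023122883025 end [0.49829397 0.19445761 0.15002199]
[0.107, 0.011, 0.021, 0.0003, -0.0, 0.0001]
[0.108, 0.011, 0.02, 0.0003, -0.0, 0.0001]
[0.107, 0.011, 0.021, 0.0003, -0.0, 0.0001]
[0.108, 0.011, 0.02, 0.0003, -0.0, 0.0001]
[0.107, 0.011, 0.021, 0.0003, -0.0, 0.0001]
[0.108, 0.011, 0.02, 0.0003, -0.0, 0.0001]
[0.107, 0.011, 0.021, 0.0003, -0.0, 0.0001]
[0.108, 0.011, 0.02, 0.0003, -0.0, 0.0001]
[0.107, 0.011, 0.021, 0.0003, -0.0, 0.0001]
[0.108, 0.011, 0.02, 0.0003, -0.0, 0.0001]
[ 0.64989436 -0.02921361  0.2009917 ]
```

{"fn": "jog_arm", "kwargs": {"increments": [[[0.107,0.011,0.021,0.0025,0,0,82],[0.108,0.011,0.02,0,0,0.001,82],[0.107,0.011,0.021,0,0,0,82],[0.108,0.011,0.02,0,0,0,82],[0.107,0.011,0.021,0,0,0,82],[0.108,0.011,0.02,0,0,0,82],[0.107,0.011,0.021,0,0,0,82],[0.108,0.011,0.02,0,0,0,82],[0.107,0.011,0.021,0,0,0,82],[0.108,0.011,0.02,0,0,0,82],[0,0,0.1,0,0,0,82],[0,0,0.12,0,0,0,82],[0,0,0.12,0,0,0,82],[0,0,0.08,0,0,0,82],[0,0,0,0,0,0,82],[0,0,0,0,0,0,82]]]}}

```text
clock: 12.25
tcp_pos: [0.499, 0.1943, 0.045]
orientation: [-0.0, 0.423, 0.906, 0.0]
wrist_force: [-0.8, 1.6, 0.5]
finger_gap: 0.0578
grip_force: 0.0
```

```bash
python3 - <<'E'
from h import *
s=env.get_state(); print(s['tcp_pos'],s['orientation'],s['wrist_force'])
c=cam('wrist'); save(c,'w6.png')
d=spotter.cut_out('blade_center','wrist')[:1]
for x in d:
    m=x['region']; g=c['pixels']
    for r in range(40,400,40):
        q=np.where(m[r])[0]
        if len(q): 
            a,b=atz(c,(q.min(),r),.01),atz(c,(q.max()+1,r),.01); T=q2R(s['orientation']).T; print(r,q.min(),q.max(),(T@(a-s['tcp_pos']))[:2],(T@(b-s['tcp_pos']))[:2])
E
```

```text
[0.49898647 0.19431153 0.0450384 ] [-1.92847082e-04  4.23198566e-01  9.06036925e-01  1.62354193e-04] [-0.82209481  1.59755807  0.46091351]
160 235 338 [ 0.04435986 -0.02494336] [0.04438335 0.02539185]
200 236 336 [ 0.02446685 -0.02512107] [0.0244863  0.02512116]
240 238 336 [ 0.00340724 -0.02484429] [0.00342261 0.02591393]
280 239 334 [-0.01906068 -0.02513124] [-0.01904852  0.0257493 ]
320 242 332 [-0.04322484 -0.02439092] [-0.04322118  0.02563027]
360 244 331 [-0.06946597 -0.02422307] [-0.06947485  0.02613855]
```

View pics/w6.png

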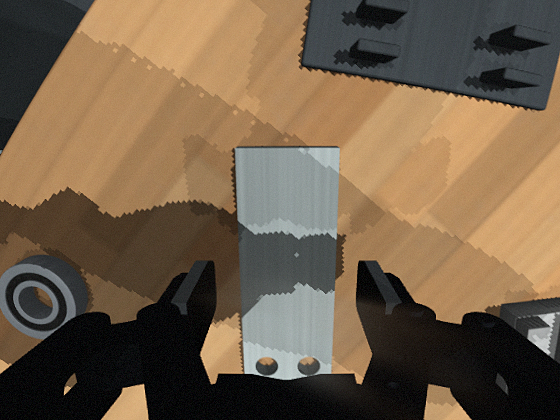

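The view shows the blade centred between the fingers (columns 236–337), with the holes at (267,366) and (309,366). I descend in small steps.

{"fn": "jog_arm", "kwargs": {"increments": [[[0,0.001,0.08,0,0,0,82],[0,0,0.06,0,0,0,82],[0,0,0.024,0,0,0,82],[0,0,0,0,0,0,82],[0,0,0,0,0,0,82]]]}}

```text
clock: 12.85
tcp_pos: [0.5005, 0.1944, 0.0047]
orientation: [0.001, 0.424, 0.906, 0.001]
wrist_force: [0.7, 0.5, 0.1]
finger_gap: 0.0578
grip_force: 0.0
```

{"fn": "jog_arm", "kwargs": {"increments": [[[0,0,0.008,0,0,0,82],[0,0,0,0,0,0,82]]]}}

```text
clock: 13.05
tcp_pos: [0.5002, 0.1943, 0.0022]
orientation: [0.0, 0.424, 0.906, 0.001]
wrist_force: [0.5, 0.6, 0.4]
finger_gap: 0.058
grip_force: 0.0
```

{"fn": "jog_arm", "kwargs": {"increments": [[[0,0,0.008,0,0,0,82],[0,0,0,0,0,0,82]]]}}

```text
clock: 13.25
tcp_pos: [0.4997, 0.1942, -0.0004]
orientation: [-0.0, 0.424, 0.906, 0.0]
wrist_force: [-0.3, 0.2, -0.0]
finger_gap: 0.0581
grip_force: 0.0
```

{"fn": "jog_arm", "kwargs": {"increments": [[[0,0,0.008,0,0,0,82],[0,0,0,0,0,0,82]]]}}

```text
clock: 13.45
tcp_pos: [0.4995, 0.1942, -0.0027]
orientation: [-0.0, 0.424, 0.906, 0.0]
wrist_force: [-0.1, 0.2, -0.6]
finger_gap: 0.0579
grip_force: 0.0
```

{"fn": "jog_arm", "kwargs": {"increments": [[[0,0,0.006,0,0,0,82],[0,0,0,0,0,0,82]]]}}

```text
clock: 13.65
tcp_pos: [0.4996, 0.1942, -0.0041]
orientation: [-0.0, 0.424, 0.906, 0.0]
wrist_force: [-0.2, -0.2, -0.8]
finger_gap: 0.0579
grip_force: 0.0
```

{"fn": "jog_arm", "kwargs": {"increments": [[[0,0,0.006,0,0,0,82],[0,0,0,0,0,0,82]]]}}

```text
clock: 13.85
tcp_pos: [0.4998, 0.1942, -0.0046]
orientation: [0.0, 0.424, 0.906, 0.0]
wrist_force: [-2.4, -0.5, 7.8]
finger_gap: 0.0578
grip_force: 3.5
```

{"fn": "jog_arm", "kwargs": {"increments": [[[0,0,-0.012,0,0,0,82],[0,0,0,0,0,0,110],[0,0,0,0,0,0,130],[0,0,0,0,0,0,140],[0,0,0,0,0,0,140],[0,0,0,0,0,0,140]]], "force": 60}}

```text
clock: 14.45
tcp_pos: [0.5002, 0.1944, -0.0014]
orientation: [0.0, 0.424, 0.906, 0.001]
wrist_force: [-1.2, -0.1, 8.5]
finger_gap: 0.0478
grip_force: 61.3
```

{"fn": "jog_arm", "kwargs": {"increments": [[[0,0,-0.03,0,0,0,140],[0,0,-0.05,0,0,0,140],[0,0,-0.08,0,0,0,140],[0,0,0,0,0,0,140],[0,0,0,0,0,0,140]]]}}

```text
clock: 14.95
tcp_pos: [0.5004, 0.1944, 0.0382]
orientation: [0.001, 0.424, 0.906, 0.001]
wrist_force: [-0.6, -0.6, -1.1]
finger_gap: 0.048
grip_force: 62.6
```

```bash
python3 - <<'E'
from h import *
s=env.get_state(); print(s['tcp_pos'],s['orientation'],s['wrist_force'],s['ft_torque'],s['finger_gap'])
c=cam('wrist'); g=cv2.cvtColor(c['pixels'],cv2.COLOR_RGB2GRAY); save(c,'w7.png')
d=spotter.cut_out('blade_center','wrist')[:1]
T=q2R(s['orientation']).T
for x in d:
    m=x['region']; rr=np.where(m.any(1))[0]; print('rows',rr.min(),rr.max())
    for r in list(range(rr.min()+2,rr.max(),25)):
        q=np.where(m[r])[0]
        a,b=[T@(atz(c,(u,r),s['tcp_pos'][2]+.0115)-s['tcp_pos']) for u in (q.min(),q.max()+1)]; print(r,q.min(),q.max(),a[:2].round(4),b[:2].round(4),(b-a)[1].round(4))
home=np.array([.5858,.0617]);u=np.array([.6195,-.7850])
for k in (.075,): print('pre',home-u*(.025+k))
plan([*(home-u*.1),s['tcp_pos'][2]],38.3,4)
E
```

```text
[0.50036697 0.19436984 0.03818746] [6.63351043e-04 4.23503606e-01 9.05893836e-01 7.83045086e-04] [-0.57753218 -0.62132609 -1.1078226 ] [-0.00295993 -0.0004969  -0.03740218] 0.048031794363592416
rows 154 379
156 218 353 [ 0.0517 -0.0246] [0.0517 0.024 ] 0.0486
181 216 354 [ 0.0426 -0.0257] [0.0426 0.0248] 0.0505
206 218 354 [ 0.0333 -0.0254] [0.0333 0.0252] 0.0507
231 219 352 [ 0.0236 -0.0255] [0.0235 0.025 ] 0.0505
256 220 351 [ 0.0134 -0.0256] [0.0134 0.0251] 0.0508
281 225 347 [ 0.0029 -0.0242] [0.0029 0.0241] 0.0483
306 226 346 [-0.0081 -0.0243] [-0.0082  0.0242] 0.0486
331 225 347 [-0.0198 -0.0253] [-0.0198  0.0253] 0.0506
356 227 344 [-0.032  -0.0251] [-0.032   0.0247] 0.0498
pre [0.52385 0.1402 ]
per row mm 14.814779103704748 deg 0.39552908649959156 end [0.52385546 0.14027011 0.0382579 ]
[-0.057, -0.016, -0.001, -0.0, -0.0001, 0.0022]
[-0.057, -0.015, -0.001, -0.0, -0.0001, 0.0022]
[-0.058, -0.015, -0.002, -0.0, -0.0001, 0.0022]
[-0.057, -0.014, -0.001, -0.0, -0.0001, 0.0022]
```

View pics/w7.png

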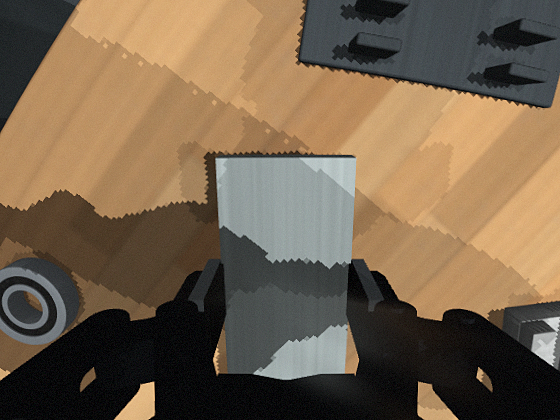

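The blade is held squarely in the fingers, centred on the tool axis and level. I move it in line with the slot and down to slot height.

{"fn": "jog_arm", "kwargs": {"increments": [[[-0.057,-0.015,0,-0.0004,0,0.0022,140],[-0.057,-0.015,0,0,0,0.0022,140],[-0.058,-0.015,0,0,0,0.0022,140],[-0.057,-0.014,0,0,0,0.0022,140],[0,0,0.03,0,0,0,140],[0,0,0.03,0,0,0,140],[0,0,0.012,0,0,0,140],[0,0,0,0,0,0,140],[0,0,0,0,0,0,140]]]}}

```text
clock: 15.95
tcp_pos: [0.5242, 0.141, 0.0194]
orientation: [-0.0, 0.436, 0.9, 0.001]
wrist_force: [0.8, 0.6, -1.4]
finger_gap: 0.0481
grip_force: 62.6
```

```bash
python3 - <<'E'
from h import *
S=[env.get_state()]
for i in range(3): cs=cam('scene'); S.append(env.get_state())
p=np.mean([s['tcp_pos'] for s in S],0); q=S[-1]['orientation']; print(p,q,S[-1]['wrist_force'])
home=np.array([.5858,.0617]);u=np.array([.6195,-.7850]); n=np.array([.785,.6195])
y=q2R(q)[:,1]; print('tool y deg',np.degrees(np.arctan2(y[1],y[0])),'tilt',q2R(q)[:,2],'lateral mm',(p[:2]-home)@n*1e3,'along',(p[:2]-home)@u*1e3)
v=proj(cs,[.59,.06,.02])[0].astype(int)
a=cv2.resize(cs['pixels'][v[1]-45:v[1]+45,v[0]-60:v[0]+60],(560,420),interpolation=cv2.INTER_CUBIC); save(cs,'s8.png',a)
E
```

```text
[0.52450339 0.14099567 0.01967268] [4.71340068e-04 4.35702747e-01 9.00089955e-01 9.83043324e-04] [-0.70693369  0.05753134 -1.6998179 ]
tool y deg 38.339928116243726 tilt [ 0.00170513  0.00135893 -0.99999762] lateral mm 1.0058254064051075 along -100.22035011752455
```

View pics/s8.png

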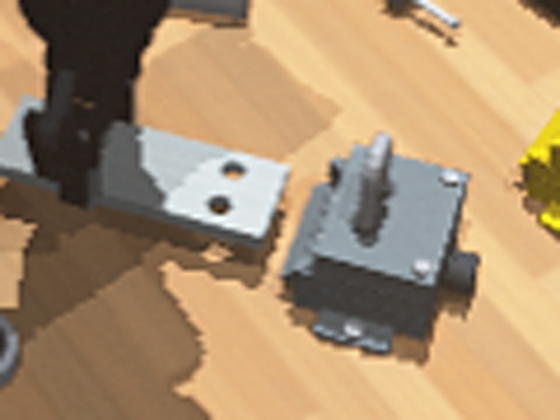

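The scene crop shows the blade lined up in front of the mouth, holes leading, at about slot height. That makes 12 pictures viewed, two over the allowed 10, so I go on by numbers and force alone.

{"fn": "jog_arm", "kwargs": {"increments": [[[0,-0.004,0,0,0,0,140],[-0.03,0,0,0,0,0,140],[-0.03,0,0,0,0,0,140],[-0.02,0,0,0,0,0,140],[-0.02,0,0,0,0,0,140],[-0.02,0,0,0,0,0,140],[0,0,0,0,0,0,140]]]}}

```text
clock: 16.8
tcp_pos: [0.5431, 0.1157, 0.0196]
orientation: [0.0, 0.436, 0.9, 0.001]
wrist_force: [-0.5, 0.1, -1.1]
finger_gap: 0.0484
grip_force: 62.6
```

{"fn": "jog_arm", "kwargs": {"increments": [[[-0.02,0,0,0,0,0,140],[-0.02,0,0,0,0,0,140],[-0.02,0,0,0,0,0,140],[-0.02,0,0,0,0,0,140],[0,0,0,0,0,0,140]]]}}

```text
clock: 17.3
tcp_pos: [0.5555, 0.1002, 0.0197]
orientation: [0.001, 0.436, 0.9, 0.001]
wrist_force: [-0.9, 0.4, -1.3]
finger_gap: 0.048
grip_force: 62.6
```

{"fn": "jog_arm", "kwargs": {"increments": [[[-0.02,0,0,0,0,0,140],[-0.02,0,0,0,0,0,140],[-0.02,0,0,0,0,0,140],[0,0,0,0,0,0,140]]]}}

```text
clock: 17.7
tcp_pos: [0.5648, 0.0884, 0.0197]
orientation: [0.001, 0.436, 0.9, 0.001]
wrist_force: [-0.1, 0.0, -0.7]
finger_gap: 0.0484
grip_force: 62.6
```

{"fn": "jog_arm", "kwargs": {"increments": [[[-0.014,0,0,0,0,0,140],[-0.014,0,0,0,0,0,140],[0,0,0,0,0,0,140]]], "force": 40}}

```text
clock: 18.0
tcp_pos: [0.5689, 0.0831, 0.0196]
orientation: [0.0, 0.436, 0.9, 0.001]
wrist_force: [0.2, 0.4, -1.6]
finger_gap: 0.0482
grip_force: 62.6
```

{"fn": "jog_arm", "kwargs": {"increments": [[[-0.008,0,0,0,0,0,140],[-0.004,0,0,0,0,0,140],[0,0,0,0,0,0,140]]]}}

```text
clock: 18.3
tcp_pos: [0.5704, 0.081, 0.0196]
orientation: [0.0, 0.436, 0.9, 0.001]
wrist_force: [-0.2, 0.1, -1.8]
finger_gap: 0.048
grip_force: 62.6
```

{"fn": "jog_arm", "kwargs": {"increments": [[[-0.005,0,0,0,0,0,140],[0,0,0,0,0,0,140]]]}}

```text
clock: 18.5
tcp_pos: [0.5711, 0.0801, 0.0196]
orientation: [0.0, 0.436, 0.9, 0.001]
wrist_force: [0.4, -0.0, -1.9]
finger_gap: 0.0483
grip_force: 62.6
```

{"fn": "jog_arm", "kwargs": {"increments": [[[-0.005,0,0,0,0,0,140],[0,0,0,0,0,0,140]]]}}

```text
clock: 18.7
tcp_pos: [0.5712, 0.0799, 0.0194]
orientation: [-0.001, 0.436, 0.9, 0.001]
wrist_force: [-1.9, 4.0, -0.9]
finger_gap: 0.048
grip_force: 62.6
```

{"fn": "jog_arm", "kwargs": {"increments": [[[-0.005,0,0,0,0,0,140],[0,0,0,0,0,0,140]]]}}

```text
clock: 18.9
tcp_pos: [0.5711, 0.0798, 0.0192]
orientation: [-0.002, 0.435, 0.9, 0.002]
wrist_force: [-3.0, 7.1, -0.8]
finger_gap: 0.048
grip_force: 62.7
```

{"fn": "jog_arm", "kwargs": {"increments": [[[-0.005,0,0,0,0,0,140],[0,0,0,0,0,0,140]]]}}

```text
clock: 19.1
tcp_pos: [0.5711, 0.0797, 0.019]
orientation: [-0.003, 0.435, 0.9, 0.002]
wrist_force: [-4.1, 10.0, 0.1]
finger_gap: 0.0481
grip_force: 62.8
```

{"fn": "jog_arm", "kwargs": {"increments": [[[0,0,0,0,0,0,120],[0,0,0,0,0,0,90],[0,0,0,0,0,0,60],[0,0,0,0,0,0,60],[0,0,0,0,0,0,60],[0,0,-0.03,0,0,0,60],[0,0,-0.08,0,0,0,60],[0,0,-0.1,0,0,0,60],[0,0,-0.12,0,0,0,60],[0,0,-0.12,0,0,0,60],[0,0,-0.12,0,0,0,120],[0,0,-0.1,0,0,0,180],[0,0,0,0,0,0,255],[0,0,0,0,0,0,255],[0,0,0,0,0,0,255]]]}}

```text
clock: 20.6
tcp_pos: [0.5725, 0.0769, 0.1862]
orientation: [-0.0, 0.436, 0.9, 0.0]
wrist_force: [-0.7, -1.0, 0.1]
finger_gap: -0.0003
grip_force: 0.0
```

```bash
python3 - <<'E'
from h import *
c=cam('wrist'); s=env.get_state(); print(s['tcp_pos'],s['orientation'],s['wrist_force'])
home=np.array([.5858,.0617]);u=np.array([.6195,-.7850]); n=np.array([.785,.6195])
for d in spotter.cut_out('blade_center','wrist')[:1]:
    m=d['region']; rr=np.where(m.any(1))[0]; r=rr.min()+1; q=np.where(m[r+20])[0]
    e=atz(c,(q.mean(),rr.min()),.028)[:2]; print('rear end along (exp -75)',(e-home)@u*1e3,'lat',(e-home)@n*1e3, d['conf'])
for nme in ('top','scene'):
    c=cam(nme)
    for t in ('blade_center','shackle_top','lock_block'):
        for d in spotter.landmark_of(t,nme)[:2]:
            p=atz(c,d['uv'],dict(blade_center=.025,shackle_top=.0985,lock_block=0)[t])[:2]; print(nme,t,round(d['conf'],2),p,(p-home)@u*1e3,(p-home)@n*1e3)
plan([.6156,.0240,.17],38.3,4)
E
```

```text
[0.57232649 0.07691461 0.18582987] [-7.70556235e-04  4.36032214e-01  8.99930674e-01  3.11068940e-04] [ 0.30004058 -0.15181167 -0.12439272]
rear end along (exp -75) -74.71781950182014 lat -1.5502887831717205 0.77
top blade_center 0.73 [0.57661599 0.06429573] -7.727140516132403 -5.601389006451814
top blade_center 0.65 [0.47058582 0.56466833] -466.2053260090207 221.14575171158725
top shackle_top 0.61 [0.75902021 0.01393309] 144.80694493885744 106.386268768102
top lock_block 0.75 [ 0.77356547 -0.00706821] 170.30375501801356 104.79399296234571
scene blade_center 0.78 [0.47913609 0.57893875] -472.110712434916 236.6982354539459
scene shackle_top 0.5 [0.6091862  0.02941284] 39.83316641862525 -1.6437308884699526
scene shackle_top 0.39 [0.76745902 0.00784663] 154.81265940066947 109.24016801923311
scene lock_block 0.82 [0.6209418  0.02116761] 53.588268809101585 2.476496131363381
scene lock_block 0.69 [0.76617015 0.00187984] 158.69813740690049 104.53197970900466
per row mm 17.491598746969494 deg 0.022761448818285023 end [0.61569821 0.02394863 0.16987736]
[-0.068, 0.0, 0.017, 0.0001, -0.0, 0.0]
[-0.068, 0.001, 0.017, 0.0001, -0.0, 0.0]
[-0.068, 0.0, 0.017, 0.0001, -0.0, 0.0]
[-0.068, 0.001, 0.017, 0.0001, -0.0, 0.0]
```

Rear edge is at -74.7 mm against -75 expected, so the blade is home. Next I press the shackle with closed fingers.

{"fn": "jog_arm", "kwargs": {"increments": [[[-0.068,0.001,0.017,0,0,0,255],[-0.068,0.001,0.017,0,0,0,255],[-0.068,0,0.017,0,0,0,255],[-0.068,0,0.017,0,0,0,255],[0,0,0.08,0,0,0,255],[0,0,0.1,0,0,0,255],[0,0,0.08,0,0,0,255],[0,0,0.012,0,0,0,255],[0,0,0,0,0,0,255]]]}}

```text
clock: 22.0
tcp_pos: [0.6157, 0.0232, 0.1012]
orientation: [-0.001, 0.436, 0.9, 0.0]
wrist_force: [0.7, 0.3, -0.4]
finger_gap: -0.0003
grip_force: 0.0
```

{"fn": "jog_arm", "kwargs": {"increments": [[[0,0,0.012,0,0,0,255],[0,0,0.012,0,0,0,255],[0,0,0.012,0,0,0,255],[0,0,0,0,0,0,255]]]}}

```text
clock: 22.4
tcp_pos: [0.6171, 0.0238, 0.0941]
orientation: [0.002, 0.436, 0.9, 0.001]
wrist_force: [0.9, -1.1, 4.6]
finger_gap: -0.0
grip_force: 2.2
```

{"fn": "jog_arm", "kwargs": {"increments": [[[0,0,0.012,0,0,0,255],[0,0,0.012,0,0,0,255],[0,0,0.012,0,0,0,255],[0,0,0,0,0,0,255]]]}}

```text
clock: 22.8
tcp_pos: [0.617, 0.0238, 0.0847]
orientation: [0.002, 0.436, 0.9, 0.001]
wrist_force: [2.0, -1.2, 5.0]
finger_gap: -0.0001
grip_force: 2.9
```

{"fn": "jog_arm", "kwargs": {"increments": [[[0,0,0.012,0,0,0,255],[0,0,0.008,0,0,0,255],[0,0,0,0,0,0,255]]]}}

```text
clock: 23.1
tcp_pos: [0.6171, 0.0238, 0.0806]
orientation: [0.002, 0.436, 0.9, 0.001]
wrist_force: [-0.5, -2.1, 8.4]
finger_gap: -0.0
grip_force: 4.4
```

{"fn": "jog_arm", "kwargs": {"increments": [[[0,0,0.008,0,0,0,255],[0,0,0.008,0,0,0,255],[0,0,0,0,0,0,255]]]}}

```text
clock: 23.4
tcp_pos: [0.6171, 0.0238, 0.0762]
orientation: [0.002, 0.436, 0.9, 0.001]
wrist_force: [1.2, -1.4, 6.5]
finger_gap: -0.0001
grip_force: 3.5
```

{"fn": "jog_arm", "kwargs": {"increments": [[[0,0,0.008,0,0,0,255],[0,0,0.006,0,0,0,255],[0,0,0,0,0,0,255]]]}}

```text
clock: 23.7
tcp_pos: [0.6171, 0.0238, 0.0731]
orientation: [0.002, 0.436, 0.9, 0.001]
wrist_force: [0.8, -1.5, 9.0]
finger_gap: 0.0
grip_force: 4.4
```

{"fn": "jog_arm", "kwargs": {"increments": [[[0,0,-0.02,0,0,0,255],[0,0,-0.02,0,0,0,255],[0,0,0,0,0,0,255]]]}}

```text
clock: 24.0
tcp_pos: [0.6155, 0.0243, 0.0817]
orientation: [-0.0, 0.436, 0.9, 0.001]
wrist_force: [0.1, -0.1, -0.7]
finger_gap: -0.0002
grip_force: 0.0
```

{"fn": "jog_arm", "kwargs": {"increments": [[[0,0,-0.05,0,0,0,255],[0,0,-0.1,0,0,0,255],[0,0,-0.12,0,0,0,255],[0,0,-0.12,0,0,0,255],[0.1,0,-0.1,0,0,0,255],[0.1,0,0,0,0,0,255],[0.1,0,0,0,0,0,255],[0.1,0,0,0,0,0,255],[0.1,0,0,0,0,0,255],[0,0,0,0,0,0,255]]]}}

```text
clock: 25.0
tcp_pos: [0.5359, 0.124, 0.2046]
orientation: [-0.001, 0.435, 0.901, 0.001]
wrist_force: [0.1, -0.6, -0.3]
finger_gap: -0.0003
grip_force: 0.0
```

```bash
python3 - <<'E'
from h import *
home=np.array([.5858,.0617]);u=np.array([.6195,-.7850]); n=np.array([.785,.6195]); o=np.array([.6199,.0185])
print(env.get_state()['tcp_pos'],env.get_state()['clock'])
C={k:cam(k) for k in ('scene','top')}
for k,c in C.items():
    crown=[np.array([*(o-.007*u),z]) for z in (.094,.0715)]
    print(k,'crown raised/pressed px',proj(c,crown).round(1).tolist())
    for t in ('shackle_top','blade_center'):
        for d in spotter.landmark_of(t,k)[:3]: print(t,round(d['conf'],2),d['uv'])
    print('home px',proj(c,[*home,.03]).round(1).tolist())
E
```

```text
[0.53590987 0.12399474 0.2046017 ] 25.0
scene crown raised/pressed px [[334.9, 247.3], [334.1, 253.5]]
shackle_top 0.61 [389.6, 226.2]
shackle_top 0.51 [331.3, 252.0]
blade_center 0.65 [311.3, 263.5]
blade_center 0.59 [188.0, 161.9]
home px [[313.4, 259.2]]
top crown raised/pressed px [[340.5, 202.2], [339.2, 203.2]]
shackle_top 0.64 [345.4, 148.8]
blade_center 0.68 [145.7, 258.6]
home px [[323.9, 215.3]]
```

Raising the tool to 0.082 m dropped the force to zero. The scene camera finds the crown at (331,252), where a pressed shackle should be, so it stays down by itself. The blade is at home and the robot is clear.

```bash
python3 -c "
from workcell import ticket
print(ticket.hand_in())"
```

```text
the job is handed in; nothing more can be done
None
```

The job is handed in: the blade was laid flat, re-gripped across its width and slid fully home, then the shackle was pressed until it stayed down by itself, in about 25 s; I viewed 12 pictures, two over the limit of 10.

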